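Shut the red laundry water valve under the sliding cover

TASK

Shut off the water at the red handle in the white valve box: with your fingertips gently push the grey cover along its track, without gripping or lifting it, all the way over to the other end of the box, then push the red handle gently round clockwise until it lies right across its pipe against its stop. Leave the blue handle as it is and do not disturb the mug, the bottle or the wrench.

Things in the scene. Friction and masses are not known exactly. Their poses are not given: they have to be found in the camera images.
- valve_box: White fixed steel box, 220 (x) x 490 (y) x 82 high; origin: centre of its underside, on the worktop. y: its long axis, along which the cover slides; x: to its far side. Well 170 x 470. Ledges at height 70 along both long sides carry the cover between lips up to 82. Both valves sit in the +y half, at x = 35, y = 55 and 160; the -y half holds only low pipework below 45.
- cover_stop (a point): On the box, top (height 82) of the inner face of its -y end wall, at box x 0, y -235. The rigid wall stops the cover when the cover's origin is at y = -132.5 in the box's frame.
- cover: Loose grey steel plate, 200 (x) x 205 (y) x 4 thick, 0.25 to 0.5 kg, lying on the ledges with 2.5 play to each lip; slides along the box's y with about 2 to 6 N. Origin: centre of its underside, 70 above the worktop; axes as the box's. It starts at the +y end (box y = 118 to 132), hiding both valves.
- cover_rib (a point): Top centre of the black finger rib in the middle of the cover, to push against: 70 long in x, 12 thick in y, standing 24 above the plate; this point is 98 above the worktop, straight above the cover's origin.
- valve_red: Valve with the red handle, fixed in the box, axes as the box's; it and the blue valve swap places from start to start. Origin: on the handle's vertical turning axis, 4 above the worktop. Its copper pipe runs along the box's x; pipe and body stay below 34 above the worktop, the stem under the handle 42.
- valve_blue: The same valve with a plain blue handle, in the other place. Origin as for the red valve. To be left alone.
- red_handle (a joint): Angle of the red handle in rad: 0 = open, handle along its pipe pointing to the box's -x; it turns clockwise seen from above, and at 1.571 (rigid stop) it is shut, across the pipe, pointing to the box's +y. Starts between 0 and 0.4. It stays where it is left; turning takes about 0.2 N m (4 to 5 N pushed 45 from the axis).
- red_tip (a point): Outer end of the red handle (red, white dot on top): a bar 15 wide and 20 tall reaching 62 from the turning axis, its underside 42 and its top 62 above the worktop; this point is at mid height of the end face.
- blue_tip (a point): Outer end of the blue handle, same shape as the red one, also open (0 to 0.3 rad) at the start. To be left alone.
- softener: White softener bottle, 66 diameter, 190 tall, standing beyond the box's far long side. Origin: centre of its foot. A bystander.
- cup: Blue mug, 76 diameter, 90 tall, standing off the box's +y end. Origin: centre of its foot. A bystander.
- wrench: Wrench 160 long lying flat on the robot's side of the box. Origin: its underside, near the middle. A bystander.

How it is judged:
By the outcome, as a careful person would: the job done as asked, in the order asked, and still so for the second after the job is handed in, with the robot touching nothing.
It also fails if it takes over 51 s, if anything falls off the work surface, if the arm or the gripper's body presses on something with over 40 N, if the wrist force passes 120 N, or if a joint passes its speed limit or range.

ROBOT

A 6-joint arm with a two-finger parallel gripper is mounted at the origin on the work surface. World frame = base frame: x ahead of the robot, y to its left, z up, the work surface at z = 0. Lengths are in mm, angles in degrees, forces in N, time in s.
With the tool pointing down it reaches from about 325 to 875 mm from the base axis. Payload 4.4 kg.
Tool frame: the origin (TCP) lies on the centre line of the jaws, within the pads' length; the fingertips stand 25 mm ahead of it and the grasp point (between the pads) lies 6 mm ahead of it; z points along the fingers, y is the line along which they close (so a half turn about z gives the same grasp; the last joint's range is limited). The gripper opens to 85 mm and grips with 20 to 120 N. Pads are 22 mm wide; open, the fingers measure 114 mm over their backs; the gripper's body (76 mm by 85 mm) begins 54 mm behind the grasp point. The pads swing forward as they close: fully open they stand 13 mm farther back than shut.
Start: joints at [58.413, 11.837, 88.321, -0, 79.842, -8.623], TCP at [224.349, 529.429, 256.282] pointing down, gripper open.
Joint ranges: [-156.59, 156.59], [-49.26, 127.26], [12.9, 141.05], [-63.56, 243.56], [4.71, 150.69], [-161.64, 161.64]. Speed limits (degrees/s): [159.86, 159.86, 180, 180, 180, 180].

INTERFACE

Orientations are given as [roll, pitch, yaw] about the fixed x, y, z axes, in that order (R = Rz(yaw) Ry(pitch) Rx(roll)).
In Python, from workcell import r gives the robot as it stands.
- The arm moves only by the tool carry_out, never from a script. Its arguments are lists of equal length, an entry for each row: "fingers": the closure, from -1 (fully open) to 1 (shut); "delta_pos": the shift along the world's x, y, z in units of 25 mm (1.0 is 25 mm), a list of three; "delta_rot": the turn, a rotation vector about the world's x, y, z in units of 5 degrees (1.0 is 5 degrees), a list of three. A call has 1 to 10 rows; each row is the pose to reach, as a shift and turn from the pose commanded when the call began; what a row does not reach only later rows make up. A row lasts 1/8 s, in which the tool goes at most 62.5 mm and 10.7 degrees, less where a joint would pass 70% of its speed; a pose out of reach is approached as far as the arm can. A call with a gripper value outside its range is refused whole. The fingers move at their own pace and stop on an object; "force" is the grip in N (left out, the last holds). Time passes only in rows, so rows that repeat a pose let the fingers close. It gives the time, the measured TCP pose, the force, the opening and the grip force at its end, in the units of the state.
- r.observe(): the state, without advancing time (a new reading comes with each control period).
- r.get_image(name): name is "scene" or "side" or "wrist"; returns the picture (480x640x3 uint8, red, green, blue); there is no depth.
- r.camera_params(name): a dict with "fov_y" (degrees; the focal length in pixels is half the picture's height over the tangent of half this angle, whatever the lens; pixels are square), "cx", "cy" (the principal point, pixels), "extrinsics" (4x4, takes a point from camera to world coordinates). Camera axes: x right, y down, z forward; pixel columns grow to the right and rows downward; lengths in mm; the calibration is good to about 2 mm. A picture is of the moment at which its call begins: read the wrist's pose just before it. camera_params takes no time and is no camera call; for the wrist camera it gives the pose at the moment of the call.
- r.sign_off(): hands the job in; it is judged then, once.
The state is a dict: "t": time; "joint_pos": joint angles; "qd": joint speeds; "tau": joint torques, N m; "ee_pos": TCP position; "ee_rot": TCP orientation; "wrist_force": force on the tool from outside, world axes, zero at the start; "wrist_torque": the same for the moment, N m; "grip_width": finger opening in mm; "grasp_force": force on a finger pad.
Only numpy, scipy, OpenCV 4.12 (cv2) and the standard library are available. Lean on these libraries where they do the work, as an engineer would, in place of code of your own. Each camera call takes 0.05 s, during which the arm holds its last target. There are 200 camera calls.

## Working session

There is one attempt and no reset: what is moved stays moved. The work goes in short steps, Python scripts to look and compute and a tool call to move; the robot and the scene stay as the last step left them, time stands still between calls to the robot, and variables do not carry over. Pictures are saved under pics/ and viewed, at most 10 in all, crops included, and the job is handed in when it is done.

Besides the shell and the picture viewer there is one more tool, called after ">>>" as name(argument=value, ...) on one line, values as JSON. carry_out: Moves the arm, as the interface text tells. Its arguments: {"type":"object","properties":{"fingers":{"type":"array","items":{"type":"number"}},"delta_pos":{"type":"array","items":{"type":"array","items":{"type":"number"}}},"delta_rot":{"type":"array","items":{"type":"array","items":{"type":"number"}}},"force":{"type":"number"}},"required":["fingers","delta_pos","delta_rot"]}

```bash
mkdir -p pics
python3 - <<'E'
from workcell import r
import cv2,numpy as np
print(r.observe())
for n in("scene","side","wrist"):
    p=r.camera_params(n);print(n,p)
    cv2.imwrite(f"pics/{n}0.png",r.get_image(n)[:,:,::-1])
E
```

```text
{'t': 0.0, 'joint_pos': array([ 5.84124934e+01,  1.18842893e+01,  8.84060277e+01,  6.25350664e-04,
        7.98386613e+01, -8.62294241e+00]), 'qd': array([ 0.0094175 ,  0.09135078, -0.03928678,  0.00390266, -0.01850158,
       -0.02940193]), 'tau': array([-2.82816354e-04, -3.83028710e+01, -2.91601270e+01, -2.77171939e-04,
        1.06351578e-02,  7.38817135e-06]), 'ee_pos': array([223.9824526 , 528.8287685 , 255.11509723]), 'ee_rot': array([-1.79872572e+02, -1.99462014e-02,  1.57035303e+02]), 'wrist_force': array([-0.18169747,  0.37798761,  1.08334106]), 'wrist_torque': array([ 0.00196371, -0.00699863, -0.01072331]), 'grasp_force': 0.0, 'grip_width': 85.40493502293192}
scene {'fov_y': 47.46263467718352, 'cx': 317.60414750741984, 'cy': 234.50906090706016, 'extrinsics': array([[-2.62177373e-03,  6.64810095e-01, -7.47007807e-01,
         1.41230354e+03],
       [ 9.99942578e-01, -6.01909149e-03, -8.86627410e-03,
         9.96699595e+01],
       [-1.03906969e-02, -7.46988158e-01, -6.64756140e-01,
         8.59903802e+02],
       [ 0.00000000e+00,  0.00000000e+00,  0.00000000e+00,
       
[... 205 characters left out ...]

       [-2.97398114e-01, -7.06181563e-01,  6.42543354e-01,
        -5.94701600e+02],
       [-1.02239123e-02, -6.70599813e-01, -7.41748854e-01,
         9.29235759e+02],
       [ 0.00000000e+00,  0.00000000e+00,  0.00000000e+00,
         1.00000000e+00]])}
wrist {'fov_y': 59.67054104998953, 'cx': 316.01197821467485, 'cy': 234.21158185953203, 'extrinsics': array([[ 3.89824923e-01,  8.77040910e-01,  2.80777084e-01,
         1.52003225e+02],
       [ 9.20888512e-01, -3.70953186e-01, -1.19825212e-01,
         5.58069174e+02],
       [-9.36459157e-04,  3.05275246e-01, -9.52263696e-01,
         3.72059605e+02],
       [ 0.00000000e+00,  0.00000000e+00,  0.00000000e+00,
         1.00000000e+00]])}
```

View pics/scene0.png

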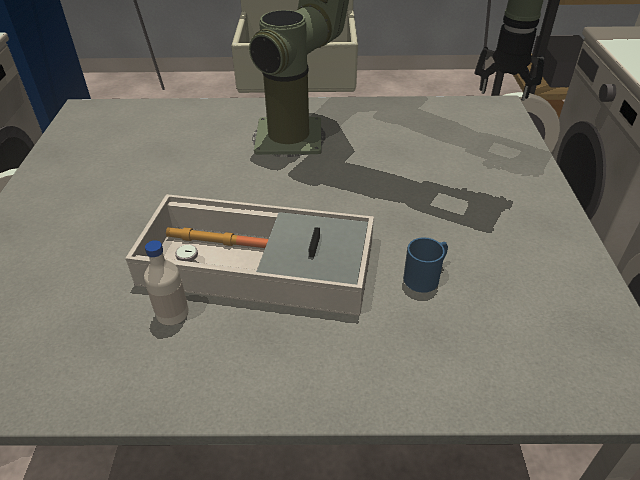

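View pics/side0.png

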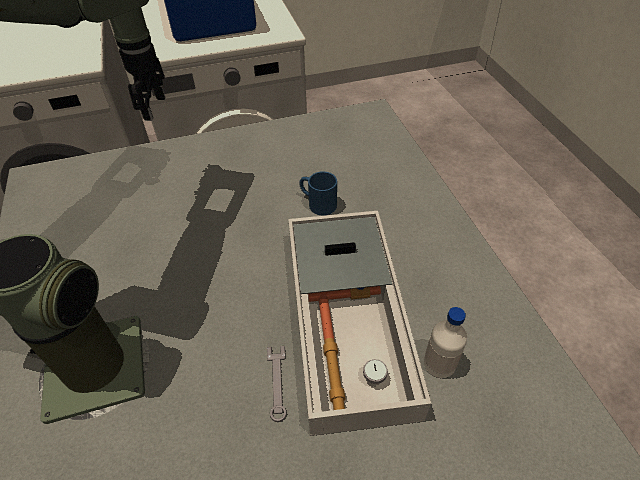

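Scene picture: box-top corners at about (167,197), (374,216), (362,291), (130,260); rib at (314,242). Side picture: corners at (290,217), (378,212), (431,405), (309,416); rib at (340,247). I'll fit the box pose from these.

```bash
cat > h.py <<'E'
from workcell import r
import cv2,numpy as np
from scipy.optimize import least_squares
def cam(n):
    p=r.camera_params(n);return (240/np.tan(np.radians(p["fov_y"]/2)),p["cx"],p["cy"],np.array(p["extrinsics"]))
def proj(c,P):
    f,cx,cy,T=c;q=(np.atleast_2d(P)-T[:3,3])@T[:3,:3];return np.c_[f*q[:,0]/q[:,2]+cx,f*q[:,1]/q[:,2]+cy]
def ray(c,u,v,z):
    f,cx,cy,T=c;d=T[:3,:3]@np.array([(u-cx)/f,(v-cy)/f,1]);o=T[:3,3];return o+d*(z-o[2])/d[2]
def b2w(b,P):
    P=np.atleast_2d(P);a=b[2];R=np.array([[np.cos(a),-np.sin(a),0],[np.sin(a),np.cos(a),0],[0,0,1]]);return P@R.T+[b[0],b[1],0]
E
python3 - <<'E'
from h import *
S,D=cam("scene"),cam("side")
C=np.array([[-110,-245,82],[-110,245,82],[110,245,82],[110,-245,82]])
s=np.array([[167,197],[374,216],[362,291],[130,260]]);d=np.array([[290,217],[378,212],[431,405],[309,416]])[[3,0,1,2]]
f=lambda b:np.r_[(proj(S,b2w(b,C))-s).ravel(),(proj(D,b2w(b,C))-d).ravel()]
o=least_squares(f,[520,60,0]);print(o.x,np.degrees(o.x[2]),o.fun.round(1))
for c,n,u,v in((S,"s",315,240),(D,"d",340,245)):
    w=ray(c,u,v,98);a=o.x[2];e=w[:2]-o.x[:2];print(n,w,np.array([[np.cos(a),np.sin(a)],[-np.sin(a),np.cos(a)]])@e)
for n in("scene","side"):
    im=cv2.imread(f"pics/{n}0.png")
    c=im[180:330,110:460] if n=="scene" else im[160:430,230:480]
    cv2.imwrite(f"pics/{n}c.png",cv2.resize(c,None,fx=2.2,fy=2.2,interpolation=cv2.INTER_CUBIC))
E
```

```text
[ 5.42727201e+02 -4.40823065e+01 -1.85899129e-01] -10.65123553514479 [ 0.4 -3.6  1.2  0.7  0.6 -2.2 -4.2 -2.6  0.5  0.7  0.3  0.8  1.5 -2.3
  0.9 -2.9]
s [573.22691763  84.14591588  98.        ] [  6.27376705 131.65617952]
d [562.48383208  84.15649382  98.        ] [ -4.28617522 129.68092806]
```

View pics/sidec.png

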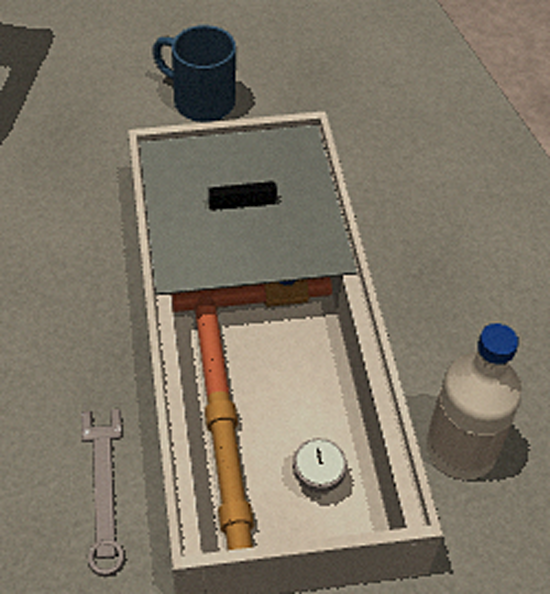

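Side crop: the cover is at box y≈130. A sliver of blue shows under its edge at crop (288,283), so the blue handle looks to be at y=55 and the red one at y=160. The box fit gives (543,-44) with yaw -10.7°. I'll close the fingers and move above a point just beyond the rib.

>>> carry_out(fingers=[1, 1, 1, 1, 1, 1, 1, 1, 1, 1], delta_pos=[[0.7, -0.8, 0], [2.2, -2.5, 0], [4, -4.7, 0], [6, -7, 0], [8, -9.4, 0], [10, -11.7, 0], [11.8, -13.8, 0], [13.1, -15.4, 0], [13.7, -16.2, 0], [13.96, -16.44, 0]], delta_rot=[[0, 0, 0.2], [0, 0, 0.5], [0, 0, 0.8], [0, 0, 1.1], [0, 0, 1.4], [0, 0, 1.7], [0, 0, 2], [0, 0, 2.2], [0, 0, 2.4], [0, 0, 2.46]])

```text
t: 1.4
ee_pos: [575.0, 115.2, 255.8]
ee_rot: [-180.0, -0.0, 169.1]
wrist_force: [-0.2, 1.1, 0.0]
grip_width: 0.3
grasp_force: 0.0
```

>>> carry_out(fingers=[1, 1, 1, 1, 1, 1], delta_pos=[[0, 0, -0.5], [0, 0, -1.5], [0, 0, -2.3], [0, 0, -2.8], [0, 0, -3], [0, 0, -3]], delta_rot=[[0, 0, 0], [0, 0, 0], [0, 0, 0], [0, 0, 0], [0, 0, 0], [0, 0, 0]])

```text
t: 2.15
ee_pos: [573.1, 119.1, 181.3]
ee_rot: [180.0, -0.0, 169.4]
wrist_force: [0.1, -0.1, 0.4]
grip_width: 0.0
grasp_force: 0.0
```

Run:
```python
from h import *
o=r.observe();print(o["t"],o["ee_pos"],o["ee_rot"],o["wrist_force"],o["grip_width"])
a=[r.get_image(n)[:,:,::-1] for n in("wrist","side","scene")]
b=[x[:,:] for x in a]
w=cv2.resize(a[0],(400,300));
s=cv2.resize(a[1][150:330,230:470],(400,300),interpolation=cv2.INTER_CUBIC)
q=cv2.resize(a[2][180:330,240:440],(400,300),interpolation=cv2.INTER_CUBIC)
W=cv2.resize(a[0],(400,300))
cv2.imwrite("pics/m1.png",np.vstack([np.hstack([w,s]),np.hstack([q,W*0])]))
S,D=cam("scene"),cam("side")
for p in([0,0,25],[0,0,38]):
    P=o["ee_pos"]-p;print(p,proj(D,P),proj(S,P))
```

```text
2.15 [573.07249215 119.05128788 181.25701892] [ 1.79993843e+02 -1.28103315e-02  1.69381661e+02] [ 0.07090491 -0.12364592  0.35549832] 0.00997887173284016
[0, 0, 25] [[339.87856509 215.44356254]] [[332.01516913 218.33319299]]
[0, 0, 38] [[339.80267209 219.4988887 ]] [[331.96912343 223.26565623]]
```

View pics/m1.png

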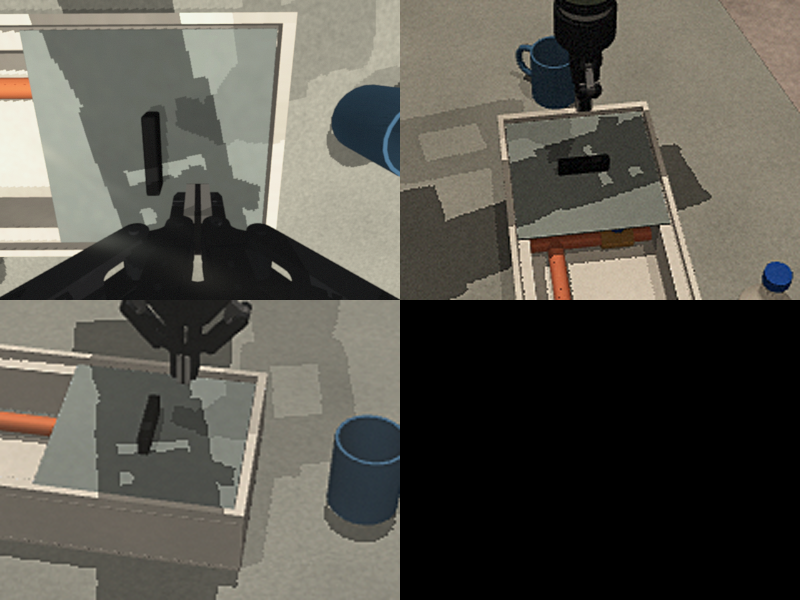

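The shut fingertips stand about 25 mm below the TCP: scene tip at (331,221), which matches the projection. The rib is at box x≈0, just on the robot's right of the fingers. Next I lower and start a slow push.

>>> carry_out(fingers=[1, 1, 1, 1, 1, 1, 1, 1], delta_pos=[[0, 0, -0.6], [0, 0, -1.5], [0, 0, -2.3], [0, 0, -2.8], [0, 0, -2.9], [0, 0, -2.9], [-0.03, -0.16, -2.9], [-0.06, -0.32, -2.9]], delta_rot=[[0, 0, 0], [0, 0, 0], [0, 0, 0], [0, 0, 0], [0, 0, 0], [0, 0, 0], [0, 0, 0], [0, 0, 0]])

```text
t: 3.3
ee_pos: [572.3, 110.2, 109.6]
ee_rot: [180.0, 0.1, 169.3]
wrist_force: [0.0, 0.4, -0.1]
grip_width: -0.2
grasp_force: 0.0
```

>>> carry_out(fingers=[1, 1, 1, 1, 1, 1, 1, 1, 1, 1], delta_pos=[[-0.04, -0.2, 0], [-0.07, -0.39, 0], [-0.11, -0.59, 0], [-0.15, -0.79, 0], [-0.2, -1.08, 0], [-0.26, -1.38, 0], [-0.32, -1.7, 0], [-0.38, -2.03, 0], [-0.45, -2.4, 0], [-0.52, -2.75, 0]], delta_rot=[[0, 0, 0], [0, 0, 0], [0, 0, 0], [0, 0, 0], [0, 0, 0], [0, 0, 0], [0, 0, 0], [0, 0, 0], [0, 0, 0], [0, 0, 0]])

```text
t: 4.55
ee_pos: [558.8, 41.0, 108.9]
ee_rot: [180.0, 0.0, 169.3]
wrist_force: [1.3, 3.1, 0.9]
grip_width: 0.4
grasp_force: 1.2
```

>>> carry_out(fingers=[1, 1, 1, 1, 1, 1, 1, 1, 1, 1], delta_pos=[[-0.07, -0.38, 0], [-0.15, -0.78, 0], [-0.22, -1.18, 0], [-0.3, -1.58, 0], [-0.37, -1.98, 0], [-0.45, -2.38, 0], [-0.52, -2.78, 0], [-0.6, -3.18, 0], [-0.67, -3.58, 0], [-0.75, -3.95, 0]], delta_rot=[[0, 0, 0], [0, 0, 0], [0, 0, 0], [0, 0, 0], [0, 0, 0], [0, 0, 0], [0, 0, 0], [0, 0, 0], [0, 0, 0], [0, 0, 0]])

```text
t: 5.8
ee_pos: [540.0, -57.7, 108.8]
ee_rot: [-180.0, 0.0, 169.3]
wrist_force: [0.9, 2.0, 1.2]
grip_width: -0.1
grasp_force: 1.3
```

>>> carry_out(fingers=[1, 1, 1, 1, 1, 1, 1, 1, 1, 1], delta_pos=[[-0.07, -0.38, 0], [-0.14, -0.75, 0], [-0.21, -1.12, 0], [-0.28, -1.48, 0], [-0.35, -1.84, 0], [-0.41, -2.18, 0], [-0.47, -2.5, 0], [-0.52, -2.76, 0], [-0.56, -2.98, 0], [-0.6, -3.17, 0]], delta_rot=[[0, 0, 0], [0, 0, 0], [0, 0, 0], [0, 0, 0], [0, 0, 0], [0, 0, 0], [0, 0, 0], [0, 0, 0], [0, 0, 0], [0, 0, 0]])

```text
t: 7.05
ee_pos: [525.1, -136.6, 108.8]
ee_rot: [180.0, -0.0, 169.3]
wrist_force: [1.5, 2.8, 1.5]
grip_width: -0.0
grasp_force: 1.4
```

Run:
```python
from h import *
o=r.observe();print(o["t"],o["ee_pos"],o["wrist_force"])
a=r.get_image("side")[:,:,::-1]
cv2.imwrite("pics/s2.png",cv2.resize(a[190:430,250:490],(600,600),interpolation=cv2.INTER_CUBIC))
```

```text
7.05 [ 525.06685602 -136.577092    108.75522538] [1.47135039 2.84185055 1.46730822]
```

View pics/s2.png

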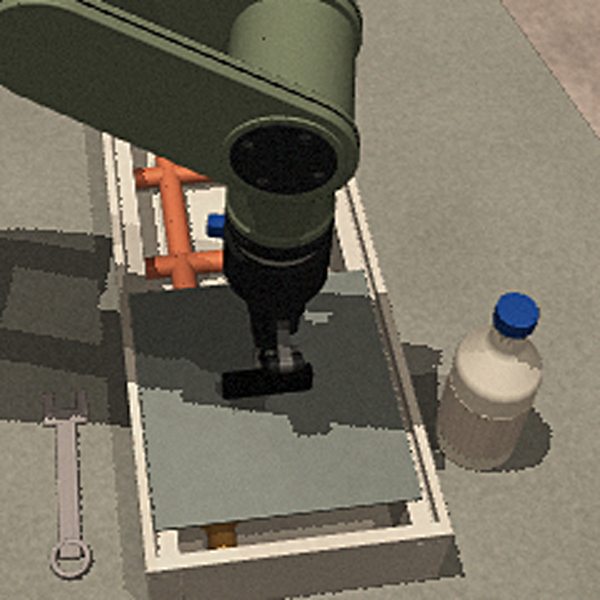

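The cover is still about 20 mm short of the -y end wall (crop edge y≈510 against the wall at ≈530). The blue handle is at y=55. I'll creep on while watching the force.

>>> carry_out(fingers=[1, 1, 1, 1, 1, 1], delta_pos=[[-0.02, -0.1, 0], [-0.04, -0.2, 0], [-0.06, -0.3, 0], [-0.08, -0.4, 0], [-0.09, -0.48, 0], [-0.1, -0.54, 0]], delta_rot=[[0, 0, 0], [0, 0, 0], [0, 0, 0], [0, 0, 0], [0, 0, 0], [0, 0, 0]])

```text
t: 7.85
ee_pos: [522.5, -149.9, 108.7]
ee_rot: [180.0, -0.0, 169.3]
wrist_force: [1.1, 2.6, 1.7]
grip_width: 0.4
grasp_force: 1.2
```

>>> carry_out(fingers=[1, 1, 1], delta_pos=[[-0.01, -0.06, 0], [-0.02, -0.12, 0], [-0.02, -0.12, 0]], delta_rot=[[0, 0, 0], [0, 0, 0], [0, 0, 0]])

```text
t: 8.22
ee_pos: [522.0, -153.1, 108.7]
ee_rot: [-180.0, -0.0, 169.3]
wrist_force: [0.5, 1.2, 0.8]
grip_width: 0.2
grasp_force: 0.7
```

>>> carry_out(fingers=[1, 1, 1], delta_pos=[[-0.01, -0.06, 0], [-0.02, -0.12, 0], [-0.02, -0.12, 0]], delta_rot=[[0, 0, 0], [0, 0, 0], [0, 0, 0]])

```text
t: 8.6
ee_pos: [521.5, -156.0, 108.7]
ee_rot: [-180.0, -0.0, 169.3]
wrist_force: [0.7, 1.4, 0.5]
grip_width: 0.5
grasp_force: 0.7
```

>>> carry_out(fingers=[1, 1, 1], delta_pos=[[-0.01, -0.06, 0], [-0.02, -0.12, 0], [-0.02, -0.12, 0]], delta_rot=[[0, 0, 0], [0, 0, 0], [0, 0, 0]])

```text
t: 8.98
ee_pos: [521.0, -158.6, 108.7]
ee_rot: [180.0, -0.0, 169.3]
wrist_force: [0.4, 2.9, 0.6]
grip_width: 0.1
grasp_force: 1.5
```

>>> carry_out(fingers=[1, 1, 1], delta_pos=[[-0.01, -0.05, 0], [-0.02, -0.1, 0], [-0.02, -0.1, 0]], delta_rot=[[0, 0, 0], [0, 0, 0], [0, 0, 0]])

```text
t: 9.35
ee_pos: [520.7, -159.0, 108.8]
ee_rot: [179.7, -0.0, 169.3]
wrist_force: [1.6, 9.1, 2.6]
grip_width: 0.2
grasp_force: 4.8
```

Run:
```python
from h import *
o=r.observe();print(o["t"],o["ee_pos"],o["wrist_force"])
a=r.get_image("side")[:,:,::-1]
cv2.imwrite("pics/s3.png",cv2.resize(a[310:430,290:450],(800,600),interpolation=cv2.INTER_CUBIC))
```

```text
9.35 [ 520.66847659 -159.01890753  108.76096814] [1.63899172 9.14634507 2.63687922]
```

View pics/s3.png

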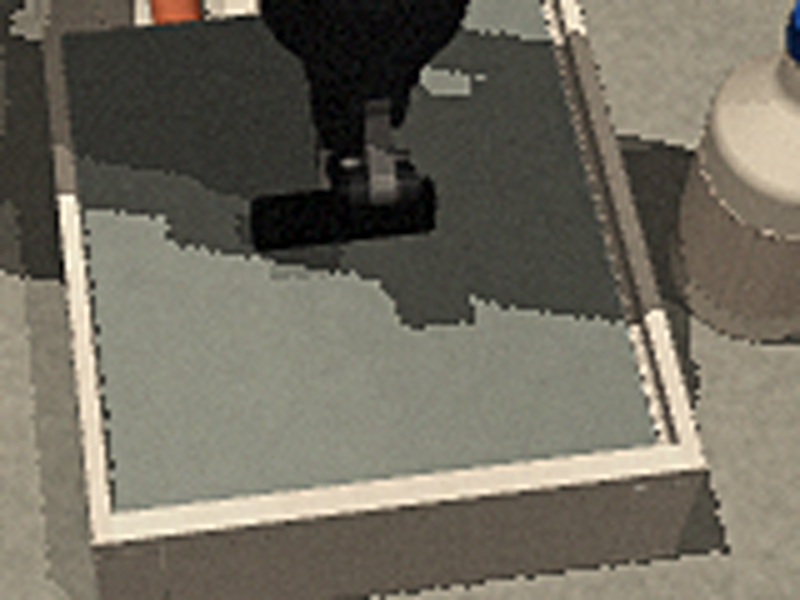

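The cover's edge is flush against the -y wall (crop (115,510) to (660,445)), and the force rise to 9 N confirms contact. I'll back off, lift and look at the valves.

>>> carry_out(fingers=[1, 1, 1, 1, 1, 1, 1, 1, 1, 1], delta_pos=[[0.03, 0.2, 0], [0.1, 0.6, 0], [0.1, 0.8, 0.8], [0.1, 1.3, 2], [0, 2.5, 3.3], [-0.2, 4.3, 4.3], [-0.4, 6.3, 4.8], [-0.55, 8, 4.8], [-0.65, 9.1, 4.8], [-0.67, 9.4, 4.8]], delta_rot=[[0, 0, 0], [0, 0, 0], [0, 0, 0], [0, 0, 0], [0, 0, 0], [0, 0, 0], [0, 0, 0], [0, 0, 0], [0, 0, 0], [0, 0, 0]])

```text
t: 10.65
ee_pos: [503.5, 74.9, 228.8]
ee_rot: [-180.0, 0.0, 169.5]
wrist_force: [0.6, -0.4, 0.1]
grip_width: 0.0
grasp_force: 0.0
```

>>> carry_out(fingers=[1, 1], delta_pos=[[0, 0, 0], [0, 0, 0]], delta_rot=[[0, 0, 0], [0, 0, 0]])

```text
t: 10.9
ee_pos: [504.0, 72.6, 228.7]
ee_rot: [-180.0, 0.0, 169.3]
wrist_force: [-0.1, -0.5, -0.4]
grip_width: 0.0
grasp_force: 0.0
```

Run:
```python
from h import *
import pickle
o=r.observe();print(o["t"],o["ee_pos"],o["ee_rot"],o["wrist_force"])
C={"wrist":cam("wrist")}
a=[r.get_image(n)[:,:,::-1] for n in("wrist","side")]
C["side"]=cam("side");pickle.dump(C,open("C.pkl","wb"))
cv2.imwrite("pics/w4f.png",a[0]);cv2.imwrite("pics/s4f.png",a[1])
s=cv2.resize(a[1][190:370,260:420],(533,600),interpolation=cv2.INTER_CUBIC)
cv2.imwrite("pics/s4.png",s)
```

```text
10.9 [504.04253421  72.6039749  228.66412092] [-1.79961473e+02  1.96818624e-04  1.69264741e+02] [-0.07597081 -0.48652256 -0.36845836]
```

View pics/w4f.png

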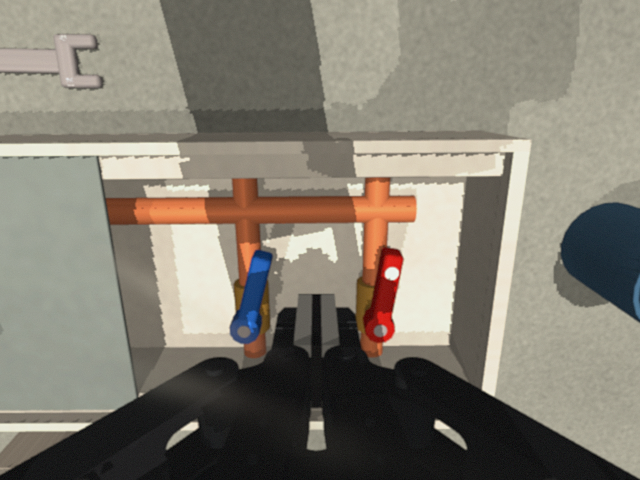

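Wrist picture: the red handle has its axis at about (379,330), white dot (391,272) and tip (393,250), a little open toward +y. The blue handle is at (244,330) with its tip at (263,255). The box's robot-side +y corner is at (530,140).

Run:
```python
from h import *
import pickle
W=pickle.load(open("C.pkl","rb"))["wrist"]
b=[542.7,-44.1,-.1859]
def tb(w):
    a=b[2];e=w[:2]-np.array(b[:2]);return np.array([[np.cos(a),np.sin(a)],[-np.sin(a),np.cos(a)]])@e
for n,u,v,z in(("axis",379,329,62),("dot",391,272,62),("tip",393,250,62),("blueaxis",244,330,62),("bluetip",263,253,62),("corner",530,140,82),("coverTopedge",100,157,74),("coverBot",136,408,74)):
    w=ray(W,u,v,z);print(n,w.round(1),tb(w).round(1))
```

```text
axis [600.7 102.2  62. ] [ 29.9 154.5]
dot [555.4 117.5  62. ] [-17.4 161.1]
tip [538.7 121.2  62. ] [-34.5 161.7]
blueaxis [5.822e+02 2.000e-01 6.200e+01] [30.7 50.8]
bluetip [523.5  28.6  62. ] [-32.3  67.9]
corner [474.9 211.1  82. ] [-113.8  238.3]
coverTopedge [435.7 -57.2  74. ] [-102.7  -32.7]
coverBot [627.5 -96.1  74. ] [ 93.  -35.5]
```

All points agree with the box if its origin is shifted by (-4.5,-5). The valve axes then fall at x 35, y 160 and 55, and the handle angle is about 0.12. I'll compute the finger path around the red handle relative to its measured axis.

Run:
```python
import numpy as np
a=np.radians(-10.5);R=np.array([[np.cos(a),-np.sin(a)],[np.sin(a),np.cos(a)]]);ax=np.array([600.7,102.2])
e=ax+R@[-38,-33];print("entry",e,(e-[504,72.6])/25)
for t in np.r_[.0,np.arange(.1,1.6,.1),1.571,1.65]:
    c=40*np.array([-np.cos(t),np.sin(t)])-np.array([np.sin(t),np.cos(t)])*(7.5+11*np.sin(t)+14.5*np.cos(t))
    print(round(t,2),c.round(1),((R@c+ax-e)/25).round(2))
```

```text
entry [557.32254117  76.67753802] [2.13290165 0.16310152]
0.0 [-40. -22.] [0.   0.45]
0.1 [-42.1 -18.9] [-0.06  0.58]
0.2 [-44.  -15.5] [-0.11  0.73]
0.3 [-45.5 -11.7] [-0.14  0.89]
0.4 [-46.6  -7.6] [-0.15  1.06]
0.5 [-47.3  -3.2] [-0.15  1.24]
0.6 [-47.5   1.4] [-0.12  1.42]
0.7 [-47.1   6.1] [-0.07  1.61]
0.8 [-46.2  10.9] [-0.    1.79]
0.9 [-44.5  15.7] [0.1  1.96]
1.0 [-42.3  20.4] [0.22 2.13]
1.1 [-39.4  24.8] [0.37 2.28]
1.2 [-35.9  28.9] [0.53 2.42]
1.3 [-31.9  32.7] [0.72 2.54]
1.4 [-27.3  35.9] [0.92 2.63]
1.5 [-22.3  38.5] [1.14 2.7 ]
1.57 [-18.5  40. ] [1.3  2.73]
1.65 [-14.1  41.2] [1.48 2.75]
```

>>> carry_out(fingers=[1, 1, 1, 1, 1, 1, 1, 1, 1, 1], delta_pos=[[0.5, 0.05, 0], [1.3, 0.1, 0], [1.9, 0.16, -0.5], [2.13, 0.16, -1.5], [2.13, 0.16, -2.7], [2.13, 0.16, -3.9], [2.13, 0.16, -4.9], [2.13, 0.16, -5.6], [2.13, 0.16, -6], [2.13, 0.16, -6.1]], delta_rot=[[0, 0, 0], [0, 0, 0], [0, 0, 0], [0, 0, 0], [0, 0, 0], [0, 0, 0], [0, 0, 0], [0, 0, 0], [0, 0, 0], [0, 0, 0]])

```text
t: 12.25
ee_pos: [557.3, 77.6, 76.0]
ee_rot: [-180.0, -0.0, 169.3]
wrist_force: [-0.7, 1.2, -0.1]
grip_width: 0.2
grasp_force: 0.0
```

>>> carry_out(fingers=[1, 1, 1, 1, 1, 1, 1, 1], delta_pos=[[0, 0, 0], [0, 0.2, 0], [-0.03, 0.4, 0], [-0.06, 0.58, 0], [-0.11, 0.73, 0], [-0.14, 0.89, 0], [-0.15, 1.06, 0], [-0.15, 1.24, 0]], delta_rot=[[0, 0, 0], [0, 0, 0], [0, 0, 0], [0, 0, 0], [0, 0, 0], [0, 0, 0], [0, 0, 0], [0, 0, 0]])

```text
t: 13.25
ee_pos: [553.9, 107.2, 76.6]
ee_rot: [-179.8, 0.1, 169.3]
wrist_force: [0.6, -5.5, 1.4]
grip_width: -0.2
grasp_force: 2.6
```

>>> carry_out(fingers=[1, 1, 1, 1, 1, 1, 1, 1], delta_pos=[[0.03, 0.18, 0], [0.08, 0.37, 0], [0.15, 0.55, 0], [0.25, 0.72, 0], [0.37, 0.89, 0], [0.52, 1.04, 0], [0.68, 1.18, 0], [0.87, 1.3, 0]], delta_rot=[[0, 0, 0], [0, 0, 0], [0, 0, 0], [0, 0, 0], [0, 0, 0], [0, 0, 0], [0, 0, 0], [0, 0, 0]])

```text
t: 14.25
ee_pos: [572.8, 140.0, 75.3]
ee_rot: [-179.8, -0.3, 169.3]
wrist_force: [-4.9, -3.7, 1.6]
grip_width: 0.2
grasp_force: 2.6
```

>>> carry_out(fingers=[1, 1, 1, 1, 1], delta_pos=[[0.1, 0.05, 0], [0.2, 0.09, 0], [0.3, 0.12, 0], [0.4, 0.15, 0], [0.5, 0.17, 0]], delta_rot=[[0, 0, 0], [0, 0, 0], [0, 0, 0], [0, 0, 0], [0, 0, 0]])

```text
t: 14.88
ee_pos: [584.7, 144.7, 74.9]
ee_rot: [-179.8, -0.4, 169.3]
wrist_force: [-4.2, -2.8, 0.9]
grip_width: 0.0
grasp_force: 2.3
```

>>> carry_out(fingers=[1, 1, 1], delta_pos=[[0.07, 0.02, 0], [0.14, 0.02, 0], [0.14, 0.02, 0]], delta_rot=[[0, 0, 0], [0, 0, 0], [0, 0, 0]])

```text
t: 15.25
ee_pos: [588.5, 145.5, 74.8]
ee_rot: [-179.9, -0.3, 169.3]
wrist_force: [-4.9, -1.0, -1.0]
grip_width: 0.3
grasp_force: 2.1
```

>>> carry_out(fingers=[1, 1, 1], delta_pos=[[0.05, 0, 0], [0.1, 0, 0], [0.1, 0, 0]], delta_rot=[[0, 0, 0], [0, 0, 0], [0, 0, 0]])

```text
t: 15.62
ee_pos: [591.0, 145.7, 74.8]
ee_rot: [-179.9, -0.3, 169.3]
wrist_force: [-4.0, -1.7, -1.3]
grip_width: -0.0
grasp_force: 2.3
```

>>> carry_out(fingers=[1, 1, 1], delta_pos=[[0.05, -0.01, 0], [0.1, -0.02, 0], [0.1, -0.02, 0]], delta_rot=[[0, 0, 0], [0, 0, 0], [0, 0, 0]])

```text
t: 16.0
ee_pos: [591.3, 145.7, 74.7]
ee_rot: [-179.9, -0.6, 169.3]
wrist_force: [-11.2, -1.5, 3.8]
grip_width: 0.1
grasp_force: 5.2
```

>>> carry_out(fingers=[1, 1, 1], delta_pos=[[0.04, -0.01, 0], [0.08, -0.02, 0], [0.08, -0.02, 0]], delta_rot=[[0, 0, 0], [0, 0, 0], [0, 0, 0]])

```text
t: 16.38
ee_pos: [591.5, 145.6, 74.7]
ee_rot: [-179.8, -0.9, 169.4]
wrist_force: [-15.8, -0.9, 7.8]
grip_width: 0.1
grasp_force: 7.6
```

The force rose to about 16 N with no further motion, so the handle is on its stop. I'll back off, lift and check.

>>> carry_out(fingers=[1, 1, 1, 1, 1, 1, 1, 1, 1, 1], delta_pos=[[-0.2, 0, 0], [-0.6, 0, 0], [-0.8, 0, 0.6], [-0.8, 0, 1.8], [-0.8, 0, 3.2], [-1.2, -0.4, 4.6], [-2, -1, 5.6], [-2.8, -1.8, 6], [-3.3, -2.4, 6.1], [-3.4, -2.5, 6.1]], delta_rot=[[0, 0, 0], [0, 0, 0], [0, 0, 0], [0, 0, 0], [0, 0, 0], [0, 0, 0], [0, 0, 0], [0, 0, 0], [0, 0, 0], [0, 0, 0]])

```text
t: 17.62
ee_pos: [512.9, 81.7, 229.4]
ee_rot: [180.0, 0.1, 169.3]
wrist_force: [-0.3, 0.5, 0.2]
grip_width: -0.1
grasp_force: 0.0
```

>>> carry_out(fingers=[1, 1], delta_pos=[[0, 0, 0], [0, 0, 0]], delta_rot=[[0, 0, 0], [0, 0, 0]])

```text
t: 17.88
ee_pos: [513.3, 82.8, 228.2]
ee_rot: [180.0, -0.0, 169.4]
wrist_force: [0.6, 0.1, 0.1]
grip_width: 0.2
grasp_force: 0.0
```

Run:
```python
from h import *
o=r.observe();print(o["t"],o["ee_pos"],o["wrist_force"])
a=[r.get_image(n)[:,:,::-1] for n in("wrist","side")]
cv2.imwrite("pics/m5.png",np.hstack([cv2.resize(x,(400,300),interpolation=cv2.INTER_AREA) for x in a]))
```

```text
17.875 [513.29136747  82.80144678 228.21846547] [0.61989345 0.09489662 0.06119655]
```

View pics/m5.png

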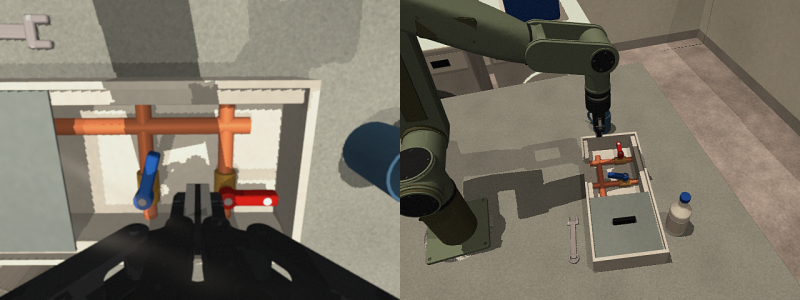

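The red handle lies across its pipe, with its axis at (228,200) and tip at (278,200) in the wrist half. The blue handle is unchanged, the cover is still at the -y end, and the mug, bottle and wrench are in place.

```bash
python3 -c "
from workcell import r
print(r.sign_off())"
```

```text
the job is handed in; nothing more can be done
None
```

The cover is pushed flush against the far (-y) end of the box and the red handle is shut across its pipe on its stop. The blue handle, mug, bottle and wrench were left alone, and I handed the job in at about 18 s.

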